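Add a carton to a tight row on the stock tray

TASK

Put the spare carton, which stands on the worktop, into the gap in the row of cartons on the stock tray: the gap is too narrow, so first push its neighbours apart with shut fingers, then lower the carton in upright, its 60 mm side along the row, and let go. Finally close the row by pushing the bookend's outer face towards the fixed end plate until everything touches, lean on it with about 15 N for a second (12 to 20 N is good), and back away. The cartons are flimsy: do not grip the ones in the row, never press on the row with more than about 30 N, tip no carton over, and leave the bit case, tape measure and spanner where they are.

Things in the scene. Friction and masses are not known exactly. Their poses are not given: they have to be found in the camera images.
- tray: plywood stock tray fixed to the worktop. Origin on the worktop under the middle of the channel; the row runs along its y, x points away from the robot, z up. Floor 8 mm above the worktop; channel 54 mm wide between a front and a rear lip, each 10 mm thick, tops 20 mm above the worktop (78 mm over the lips). At its -y end a fixed plate, 78 mm high, inner face at y = -125 mm; the floor ends at y = +165 mm
- end_plate (a point): middle of the inner face of the tray's fixed end plate, 45 mm above the worktop
- bookend (a joint): travel of the grey steel bookend along the tray, in m: 0 = hard against its outer stop (plate's inner face at tray y = +120 mm), growing as it moves towards the fixed end plate. It slides stiffly (about 3 N) and stays where it is left. Four cartons just fill the row at 0.005; at 0 there are 5 mm of play in all
- bookend_plate (a point): middle of the bookend plate's inner face (towards the cartons), 45 mm above the worktop. The upright plate is 5 mm thick (outer face 5 mm towards tray +y), 52 mm wide in x, its top 81 mm above the worktop. Behind it on the outer side a 3 mm foot (top 12 mm above the worktop) runs out to 37 mm from the inner face, with two small gussets at x = +-23.5 mm up to 33 mm above the worktop; the plate is clear to push on above and between them
- carton_a: dark cardboard carton with a printed front (its -x side), 50 (x) x 60 (y) x 70 (z) mm, about 0.2 kg, origin at the centre of its underside, z up. In the row, standing on the tray floor next to the fixed end plate, with up to 3 mm of play
- carton_b: dark cardboard carton with a printed front (its -x side), 50 (x) x 60 (y) x 70 (z) mm, about 0.2 kg, origin at the centre of its underside, z up. In the row, next to carton_a; it is the neighbour on the -y side of the gap (gap 37 to 43 mm wide at the start)
- carton_c: dark cardboard carton with a printed front (its -x side), 50 (x) x 60 (y) x 70 (z) mm, about 0.2 kg, origin at the centre of its underside, z up. In the row, next to the bookend; it is the neighbour on the +y side of the gap. Pushing it outwards pushes the bookend along
- spare_carton: dark cardboard carton with a printed front (its -x side), 50 (x) x 60 (y) x 70 (z) mm, about 0.2 kg, origin at the centre of its underside, z up. Stands alone on the worktop; its own mass may be 0.14 to 0.28 kg. Grip it across its 50 mm side (its x) from above; must end between carton_b and carton_c
- bit_case: bystander: grey plastic bit case, 55 x 74 x 38 mm, origin at the centre of its underside
- tape_measure: bystander: tape measure, 37 x 81 x 62 mm, origin at the centre of its underside
- spanner_19: bystander: steel spanner lying flat, 38 x 220 x 8 mm, origin at its middle
There are look-alikes about, which are no part of the job. Leave any blue or red look-alike of the carton_c alone. What is shaped like the spare_carton but green is not meant.

How it is judged:
On the way, in this order (a step that is already met when the one before it is completed fails the run):
1. the gap has been opened by pushing carton_b and carton_c apart to more than 61 mm, the spare carton still outside it (horizontal distance between carton_b and carton_c above 0.121 m and horizontal distance between spare_carton and tray above 0.1 m), for 0.2 s.
2. the spare carton stands upright on the tray floor between carton_b and carton_c, let go (z of spare_carton in the frame of tray between 0.005 and 0.0105 m and angle between spare_carton's own z axis and vertical below 0.06 rad and horizontal distance between spare_carton and carton_b below 0.072 m and horizontal distance between spare_carton and carton_c below 0.072 m and contact force between the fingers and spare_carton below 0.3 N), for 0.2 s.
3. the bookend has pressed the whole row together: more than 4.5 N passes from the spare carton to carton_b for 0.4 s, while the fingers touch none of the cartons (contact force between spare_carton and carton_b above 4.5 N and contact force between the fingers and carton_b below 0.3 N and contact force between the fingers and carton_c below 0.3 N and contact force between the fingers and spare_carton below 0.3 N), for 0.4 s.
At the end, for the whole second after the job is handed in: All four cartons stand upright (within 0.06 rad) and at rest on the tray floor in one closed row, the spare one between carton_b and carton_c, neighbours touching within 1.5 mm, and the bookend closed on them (joint between 0.003 and 0.0065, that is less than 2 mm of play in all) (z of spare_carton in the frame of tray between 0.005 and 0.0105 m and angle between each of spare_carton, carton_a, carton_b, carton_c's own z axis and vertical below 0.06 rad and horizontal distance between each of spare_carton, carton_a and carton_b below 0.0615 m and horizontal distance between spare_carton and carton_c below 0.0615 m and value of joint bookend between 0.003 and 0.0065 m and z of each of carton_b, carton_c, carton_a in the frame of tray below 0.0105 m and linear speed of spare_carton below 0.01 m/s).
It fails at once if a carton of the row is pressed with more than 35 N (by the fingers, by the spare carton or through the row) (contact force between any of the fingers, spare_carton and carton_a above 35 N or contact force between any of the fingers, spare_carton and carton_b above 35 N or contact force between any of the fingers, spare_carton and carton_c above 35 N).
It fails at once if a carton is tipped over (more than 0.6 rad) (angle between any of carton_a, carton_b, carton_c, spare_carton's own z axis and vertical above 0.6 rad).
It fails at once if the bit case, the tape measure or the spanner is moved by more than 20 mm (distance of any of bit_case, tape_measure, spanner_19 from where it was at the start of the episode above 0.02 m).
It also fails if it takes over 72 s, if anything falls off the work surface, if the arm or the gripper's body presses on something with over 40 N, if the wrist force passes 120 N, or if a joint passes its speed limit or range.

ROBOT

A 6-joint arm with a two-finger parallel gripper is mounted at the origin on a cart in front of the work surface, level with it; the furniture and walls round the work are solid. World frame = base frame: x ahead of the robot, y to its left, z up, the work surface at z = 0. Lengths are in m, angles in rad, forces in N, time in s.
With the tool pointing down it reaches from about 0.35 to 0.975 m from the base axis. Payload 17.4 kg.
Tool frame: the origin (TCP) lies between the finger pads; the fingertips stand 11 mm ahead of it and the grasp point (between the pads) lies 8 mm behind it; z points along the fingers, y is the line along which they close (so a half turn about z gives the same grasp; the last joint's range is limited). The gripper opens to 85 mm and grips with 20 to 120 N. Pads are 22 mm wide; open, the fingers measure 114 mm over their backs; the gripper's body (76 mm by 85 mm) begins 54 mm behind the grasp point. The pads swing forward as they close: fully open they stand 13 mm farther back than shut.
Start: joints at [-1.291, 0.116, 1.442, -0, 1.584, -0.038], TCP at [0.211, -0.641, 0.213] pointing down, gripper open.
Joint ranges: [-2.83, 2.83], [-0.83, 2.19], [0.07, 2.5], [-1.14, 4.28], [0.01, 3], [-2.97, 2.97]. Speed limits (rad/s): [1.89, 1.89, 2.22, 3.14, 3.14, 3.14].

INTERFACE

Orientations are given as a rotation vector (axis times angle).
In Python, from rig import arm gives the robot as it stands. The module is installed in compiled form; this text tells all that it offers.
- The arm moves only by the shell command python3 -m crank 'ROWS'. ROWS is JSON, one flat list of numbers, 5 for each row, row after row: the closure, from 0 (fully open) to 1 (shut), then the shift along the tool's x, y, z in mm, then the turn about the tool's z in degrees. A call has 1 to 5 rows; each row shifts and turns the commanded pose from where the row before left it, along the tool's axes as they then stand; what a row does not reach is not made up. A row lasts 1/10 s, in which the tool goes at most 50 mm and 8.59 degrees, less where a joint would pass 70% of its speed; a pose out of reach is approached as far as the arm can. A call is refused whole if a number of a shift passes 50 or a number of a turn 8.59, either way. A call with a gripper value outside its range is refused whole. The fingers move at their own pace and stop on an object; the grip force is fixed at half the most. Time passes only in rows, so rows that do not move let the fingers close. It gives the time, the measured TCP pose, the force, the opening and the grip force at its end, in the units of the state.
- arm.observe(): the state, without advancing time (a new reading comes with each control period).
- arm.get_image(name): name is "side" or "top" or "wrist"; returns a dict with "img" (420x560x3 uint8, red, green, blue), "fx", "fy", "cx", "cy" (pixels), "xyz" and "attitude" of the camera in the world. Camera axes: x right, y up, looking along -z (the intrinsics and any distortion apply to the point x, -y, -z); pixel columns grow to the right and rows downward; lengths in m; the calibration is good to about 2 mm. A picture is of the moment at which its call begins. There is no depth.
- arm.job_done(): hands the job in; it is judged then, once.
The state is a dict: "time_s": time; "joints": joint angles; "joint_velocities": joint speeds; "joint_torque": joint torques, N m; "tool_pos": TCP position; "tool_rot": TCP orientation; "contact_force": force on the tool from outside, world axes, zero at the start; "torque": the same for the moment, N m; "gripper_width": finger opening in m; "gripper_force": force on a finger pad.
Only numpy, scipy, OpenCV 4.12 (cv2) and the standard library are available. Lean on these libraries where they do the work, as an engineer would, in place of code of your own. Each camera call takes 0.05 s, during which the arm holds its last target. There are 200 camera calls.

## Working session

There is one attempt and no reset: what is moved stays moved. The work goes in short steps, Python scripts to look and compute and a shell command to move; the robot and the scene stay as the last step left them, time stands still between calls to the robot, and variables do not carry over. Pictures are saved under pics/ and viewed, at most 10 in all, crops included, and the job is handed in when it is done.

```bash
mkdir -p pics; cat > h.py <<'E'
import numpy as np, cv2
from scipy.spatial.transform import Rotation as R
from rig import arm
def shot(n,f):
    d=arm.get_image(n); cv2.imwrite(f,cv2.cvtColor(np.asarray(d["img"]),cv2.COLOR_RGB2BGR))
    import pickle; pickle.dump(d,open(f+'.pkl','wb'))
    return d
def rot(a):
    a=np.asarray(a,float)
    return R.from_rotvec(a).as_matrix() if a.shape==(3,) else (a if a.shape==(3,3) else R.from_quat(a).as_matrix())
def pix2w(d,u,v,z):
    p=rot(d["attitude"])@np.array([(u-d["cx"])/d["fx"],-(v-d["cy"])/d["fy"],-1.])
    o=np.asarray(d["xyz"]); return o+p*(z-o[2])/p[2]
def w2pix(d,w):
    c=rot(d["attitude"]).T@(np.asarray(w)-d["xyz"]); return d["cx"]+d["fx"]*c[0]/-c[2], d["cy"]-d["fy"]*c[1]/-c[2]
E
python3 - <<'E'
from h import *
o=arm.observe(); print(o)
for n in("top","side"):
    d=shot(n,f"pics/{n}0.png"); print({k:v for k,v in d.items() if k!="img"})
a=cv2.imread("pics/top0.png");cv2.imwrite("pics/top0b.png",cv2.resize(a,(800,600),interpolation=cv2.INTER_CUBIC))
E
```

```text
{'time_s': 0.0, 'joints': array([-1.29077297e+00,  1.16492150e-01,  1.44226355e+00, -1.51391113e-06,
        1.58404086e+00, -3.78062055e-02]), 'joint_velocities': array([-8.24816391e-04, -6.83743404e-05, -6.80201344e-04,  1.04986961e-03,
       -8.73847151e-04, -1.55429772e-04]), 'joint_torque': array([ 6.74047606e-04, -7.31986070e+01, -6.32477689e+01, -1.58784235e-05,
        6.12853633e-03,  2.40595443e-05]), 'tool_pos': array([ 0.21086669, -0.64098309,  0.21255911]), 'tool_rot': array([-3.10082748e+00, -4.96957719e-01,  2.30739292e-04]), 'contact_force': array([0.45780527, 1.29222051, 0.59416159]), 'torque': array([0.01449797, 0.00525661, 0.01444951]), 'gripper_force': 0.0, 'gripper_width': 0.08556360659931778}
{'fx': 519.9127072079981, 'fy': 519.9127072079981, 'cx': 273.6820241486345, 'cy': 206.06992715503512, 'xyz': array([ 0.39521268, -0.06182113,  1.51216423]), 'attitude': array([ 0.07201119, -0.07213075, -1.54063975])}
{'fx': 380.57196707259845, 'fy': 380.57196707259845, 'cx': 278.92571336348817, 'cy': 209.91513572016314, 'xyz': array([0.53935431, 1.02708566, 0.70832028]), 'attitude': array([0.032409  , 1.53164158, 2.68978595])}
```

View pics/top0b.png

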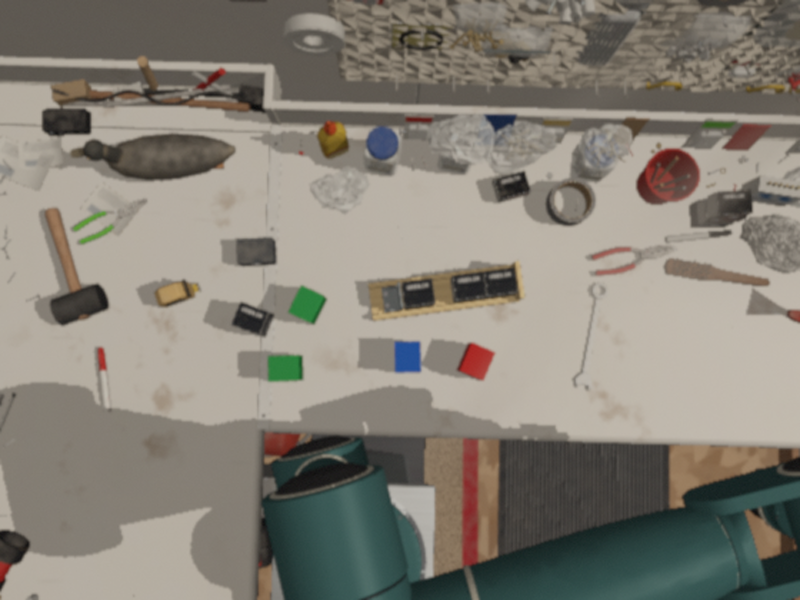

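View pics/side0.png

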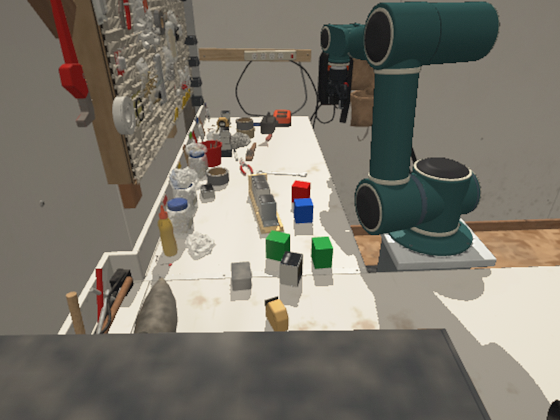

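The top view (800 px version) shows the tray at about (445,290), its bookend end at left and fixed plate at right (520,278). The dark spare carton is at (253,319), next to the green ones; the bit case is at (256,250), and the tape measure and spanner are elsewhere. I'll enlarge a crop.

```bash
python3 - <<'E'
from h import *
a=cv2.imread("pics/top0.png")[170:250,155:375]
cv2.imwrite("pics/crop1.png",cv2.resize(a,None,fx=3.6,fy=3.6,interpolation=cv2.INTER_CUBIC))
E
```

```text
(no output)
```

View pics/crop1.png

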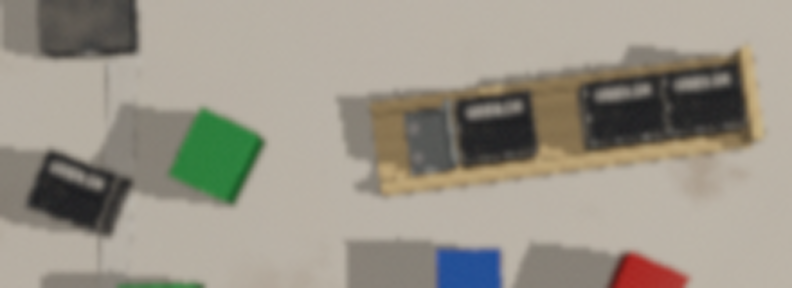

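```bash
python3 - <<'E'
from h import *
import pickle
d=pickle.load(open("pics/top0.png.pkl","rb"))
P=lambda u,v,z:pix2w(d,155+u/3.6-.5+.14,170+v/3.6-.5+.14,z)[:2]
def box(n,c,z):
    w=np.array([P(*q,z) for q in c]); r=(w[1]+w[2]-w[0]-w[3])/2; f=(w[0]+w[1]-w[2]-w[3])/2
    print(n,w.mean(0).round(4),"len",np.linalg.norm(r).round(4),np.linalg.norm(f).round(4),"ang of -row dir",np.degrees(np.arctan2(r[1],r[0])).round(1), np.degrees(np.arctan2(f[1],f[0])).round(1))
box("spare",[(50,150),(118,175),(103,230),(28,205)],.07)
box("c",[(458,100),(530,92),(537,152),(462,165)],.078)
box("b",[(583,85),(660,75),(666,135),(590,147)],.078)
box("a",[(663,75),(738,65),(745,125),(670,135)],.078)
box("tray",[(372,100),(740,58),(755,143),(385,193)],.02)
for q in[(445,108),(455,170)]: print(P(*q,.081))
print(R.from_rotvec(arm.observe()["tool_rot"]).as_matrix().round(3))
d=arm.get_image("wrist"); cv2.imwrite("pics/w0.png",d["img"][:,:,::-1]); print(d["xyz"],d["attitude"],d["fx"])
E
```

```text
spare [0.475  0.2115] len 0.0587 0.0446 ang of -row dir -107.5 -16.0
c [ 0.5323 -0.1124] len 0.0572 0.0485 ang of -row dir -80.2 6.5
b [ 0.5481 -0.2106] len 0.0596 0.0475 ang of -row dir -80.1 7.2
a [ 0.558  -0.2716] len 0.0584 0.0468 ang of -row dir -80.7 7.5
tray [ 0.5424 -0.1676] len 0.2982 0.0724 ang of -row dir -81.2 10.2
[ 0.54565823 -0.07213912]
[ 0.49812344 -0.08114265]
[[ 0.95   0.312 -0.   ]
 [ 0.312 -0.95   0.001]
 [ 0.    -0.001 -1.   ]]
[ 0.27485433 -0.62105239  0.37336974] [-0.2305352   0.16802562 -1.24547796] 366.2215064412262
```

```bash
cat >> h.py <<'E'
def go(t,yaw):
    "print shift in tool axes (mm) and turn (deg) from here to TCP t with tool x at world angle yaw (deg)"
    o=arm.observe(); M=R.from_rotvec(o["tool_rot"]).as_matrix(); p=np.array(o["tool_pos"])
    y=np.degrees(np.arctan2(M[1,0],M[0,0]))
    print("t",o["time_s"],"pos",p.round(4),"yaw",y.round(2),"tilt z",M[:,2].round(4),"F",o["contact_force"].round(1),"w",o["gripper_width"].round(4),"| shift",((M.T@(np.asarray(t)-p))*1000).round(1),"turn",round(-(yaw-y),2))
E
for i in 1 2; do python3 -m crank '[1,35.5,-27.2,0,0, 1,35.5,-27.2,0,0, 1,35.5,-27.2,0,0, 1,35.5,-27.2,0,0, 1,35.5,-27.2,0,0]'; done
python3 -m crank '[1,35.5,-27.2,0,0, 1,35.5,-27.2,0,0, 1,35.5,-27.2,0,0, 1,0,0,0,-8.1, 1,0,0,0,-8.1]'
for i in 1 ; do python3 -m crank '[1,0,0,0,-8.1, 1,0,0,0,-8.1, 1,0,0,0,-8.1, 1,0,0,0,-8.1, 1,0,0,0,-8.1]'; done
python3 -m crank '[1,0,0,0,-8.1, 1,0,0,0,-8.1, 1,0,0,0,-8.1]'
python3 -c "
from h import *
go([.5402,-.161,.2],99)"
```

```text
time_s: 0.65
tool_pos: [0.3376, -0.4549, 0.2131]
tool_rot: [-3.102, -0.497, -0.0]
contact_force: [0.6, -0.1, 0.4]
gripper_width: 0.0121
gripper_force: 0.0
time_s: 1.15
tool_pos: [0.4638, -0.2702, 0.2133]
tool_rot: [3.102, 0.497, 0.0]
contact_force: [0.6, -0.3, -0.0]
gripper_width: -0.0
gripper_force: 0.0
time_s: 1.65
tool_pos: [0.5393, -0.1597, 0.2129]
tool_rot: [-2.997, -0.941, 0.001]
contact_force: [-0.5, -1.4, 0.6]
gripper_width: 0.0003
gripper_force: 0.0
time_s: 2.15
tool_pos: [0.5387, -0.1611, 0.2131]
tool_rot: [-2.488, -1.918, 0.0]
contact_force: [-0.1, -0.7, 0.5]
gripper_width: 0.0004
gripper_force: 0.0
time_s: 2.45
tool_pos: [0.5387, -0.1611, 0.2131]
tool_rot: [-2.029, -2.398, 0.0]
contact_force: [-0.3, 0.2, -0.1]
gripper_width: -0.0001
gripper_force: 0.0Traceback (most recent call last):
  File "<string>", line 3, in <module>
    go([.5402,-.161,.2],99)
    ~~^^^^^^^^^^^^^^^^^^^^^
  File "h.py", line 20, in go
    print("t",o["time_s"],"pos",p.round(4),"yaw",y.round(2),"tilt z",M[:,2].round(4),"F",o["contact_force"].round(1),"w",o["gripper_width"].round(4),"| shift",((M.T@(np.asarray(t)-p))*1000).round(1),"turn",round(-(yaw-y),2))
                                                                                                                         ^^^^^^^^^^^^^^^^^^^^^^^^
AttributeError: 'float' object has no attribute 'round'
```

```bash
sed -i 's/o\["gripper_width"\].round(4)/round(o["gripper_width"],4)/' h.py
python3 - <<'E'
from h import *
go([.5402,-.161,.2],99)
d=shot("wrist","pics/w1.png"); print(d["xyz"],rot(d["attitude"]).round(3))
a=cv2.imread("pics/w1.png");cv2.imwrite("pics/w1b.png",cv2.resize(a,(800,600),interpolation=cv2.INTER_CUBIC))
E
```

```text
t 2.45 pos [ 0.5387 -0.1611  0.2131] yaw 99.54 tilt z [-3.e-04  1.e-04 -1.e+00] F [-0.3  0.2 -0.1] w -0.0001 | shift [-0.2  1.5 13.1] turn 0.54
[ 0.52809987 -0.09590627  0.37382113] [[ 0.986 -0.159 -0.044]
 [ 0.165  0.951  0.261]
 [ 0.    -0.264  0.964]]
```

View pics/w1b.png

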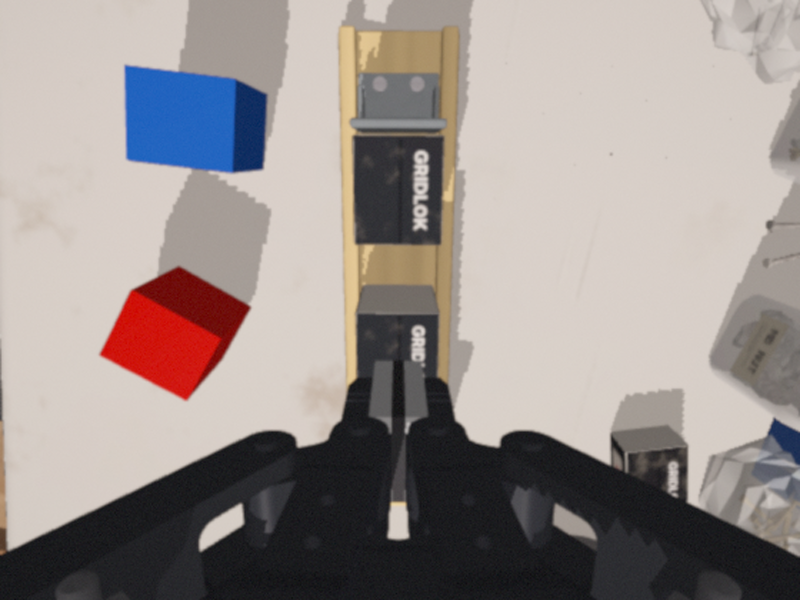

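The wrist view shows carton_c's top at (354,137)–(443,136)–(441,244)–(355,243), carton_b's +y top edge at (357,314)–(438,314), the bookend plate behind c at row ~124, and the tray lips at x≈345 and 455.

```bash
python3 - <<'E'
from h import *
import pickle
d=pickle.load(open("pics/w1.png.pkl","rb"))
P=lambda u,v,z:pix2w(d,(u+.5)*.7-.5,(v+.5)*.7-.5,z)[:2]
o=arm.observe();M=R.from_rotvec(o["tool_rot"]).as_matrix()[:2,:2];p=o["tool_pos"][:2]
T=lambda q:(M.T@(q-p)*1000).round(1)
for n,q,z in[("c",(354,137),.078),("c",(443,136),.078),("c",(441,244),.078),("c",(355,243),.078),("b",(357,314),.078),("b",(438,314),.078),("lipL",(340,28),.02),("lipL",(347,245),.02),("lipR",(459,27),.02),("lipR",(451,280),.02)]:
    print(n,P(*q,z).round(4),"tool",T(P(*q,z)))
E
```

```text
c [ 0.5031 -0.0901] tool [ 76.1 -22.6]
c [ 0.5505 -0.0816] tool [76.1 25.5]
c [ 0.5604 -0.1396] tool [17.4 25.1]
c [ 0.512  -0.1471] tool [ 18.4 -23.9]
b [ 0.5192 -0.1887] tool [-23.8 -24. ]
b [ 0.5664 -0.1808] tool [-24.3  23.8]
lipL [ 0.4806 -0.0271] tool [142.1 -33.8]
lipL [ 0.5036 -0.1594] tool [  7.8 -34.2]
lipR [ 0.5525 -0.0145] tool [141.9  39.3]
lipR [ 0.5783 -0.1717] tool [-17.4  37.1]
```

```bash
python3 -m crank '[1,-3,1,35,0, 1,0,0,35,0, 1,0,0,30,0, 1,0,0,25,0, 1,0,0,20,0]'
python3 -m crank '[1,0,0,15,0, 1,0,0,14,0, 1,0,0,0,0]'
python3 -m crank '[1,3,0,0,0, 1,3,0,0,0, 1,1,0,0,0, 1,0,0,0,0]'
```

```text
time_s: 3.0
tool_pos: [0.5397, -0.1637, 0.0664]
tool_rot: [-2.039, -2.388, 0.001]
contact_force: [0.1, 1.1, -0.4]
gripper_width: 0.0003
gripper_force: 0.0
time_s: 3.3
tool_pos: [0.5396, -0.1636, 0.0376]
tool_rot: [-2.036, -2.39, 0.001]
contact_force: [-0.6, 0.7, 0.3]
gripper_width: 0.0002
gripper_force: 0.0
time_s: 3.7
tool_pos: [0.5394, -0.1569, 0.04]
tool_rot: [2.035, 2.392, 0.001]
contact_force: [-0.1, -0.3, 0.1]
gripper_width: -0.0
gripper_force: 0.0
```

```bash
python3 -m crank '[1,2,0,0,0, 1,2,0,0,0, 1,2,0,0,0, 1,2,0,0,0, 1,2,0,0,0]'
python3 -m crank '[1,2,0,0,0, 1,2,0,0,0, 1,2,0,0,0, 1,2,0,0,0, 1,0,0,0,0]'
```

```text
time_s: 4.2
tool_pos: [0.5377, -0.1473, 0.0395]
tool_rot: [2.036, 2.392, -0.0]
contact_force: [0.5, -5.4, 2.2]
gripper_width: -0.0
gripper_force: 2.5
time_s: 4.7
tool_pos: [0.5364, -0.1391, 0.0395]
tool_rot: [2.036, 2.392, 0.0]
contact_force: [1.3, -2.9, 2.2]
gripper_width: 0.0001
gripper_force: 1.4
```

```bash
python3 -m crank '[1,1,0,0,0, 1,1,0,0,0, 1,0,0,0,0]'; python3 -m crank '[1,1,0,0,0, 1,0,0,0,0]'
```

```text
time_s: 5.0
tool_pos: [0.5361, -0.1373, 0.0395]
tool_rot: [2.036, 2.392, -0.0]
contact_force: [0.6, -4.9, 2.3]
gripper_width: 0.0001
gripper_force: 2.1
time_s: 5.2
tool_pos: [0.5359, -0.1364, 0.0395]
tool_rot: [2.036, 2.392, 0.0]
contact_force: [1.2, -4.4, 3.0]
gripper_width: -0.0
gripper_force: 2.3
```

```bash
python3 -m crank '[1,1,0,0,0, 1,0,0,0,0]'; python3 -m crank '[1,0.7,0,0,0, 1,0,0,0,0]'
```

```text
time_s: 5.4
tool_pos: [0.5357, -0.1354, 0.0394]
tool_rot: [2.036, 2.392, -0.0]
contact_force: [0.6, -5.7, 3.2]
gripper_width: -0.0002
gripper_force: 2.4
time_s: 5.6
tool_pos: [0.5356, -0.1347, 0.0395]
tool_rot: [2.036, 2.392, -0.0]
contact_force: [-0.6, -4.5, 3.4]
gripper_width: -0.0003
gripper_force: 2.5
```

```bash
for i in 1; do python3 -m crank '[1,0.6,0,0,0, 1,0,0,0,0]'; python3 -m crank '[1,0.6,0,0,0, 1,0,0,0,0]' ; done
```

```text
time_s: 5.8
tool_pos: [0.5355, -0.1341, 0.0395]
tool_rot: [2.036, 2.392, -0.0]
contact_force: [0.2, -5.8, 2.6]
gripper_width: 0.0001
gripper_force: 2.5
time_s: 6.0
tool_pos: [0.5354, -0.1335, 0.0394]
tool_rot: [2.036, 2.392, -0.0]
contact_force: [0.5, -4.3, 3.8]
gripper_width: 0.0007
gripper_force: 2.6
```

```bash
for i in 1; do python3 -m crank '[1,0.6,0,0,0, 1,0,0,0,0]'; python3 -m crank '[1,0.5,0,0,0, 1,0,0,0,0]' ; done
```

```text
time_s: 6.2
tool_pos: [0.5353, -0.133, 0.0394]
tool_rot: [2.036, 2.392, -0.0]
contact_force: [0.6, -4.1, 3.9]
gripper_width: -0.0004
gripper_force: 2.6
time_s: 6.4
tool_pos: [0.5353, -0.1329, 0.0395]
tool_rot: [2.035, 2.392, -0.001]
contact_force: [0.3, -8.8, 2.4]
gripper_width: -0.0
gripper_force: 4.4
```

```bash
python3 -m crank '[1,-5,0,0,0, 1,-12,0,0,0, 1,-12,0,0,0, 1,-5,0,0,0, 1,-3,0,0,0]'; python3 -m crank '[1,-2,0,0,0, 1,-1,0,0,0, 1,-1,0,0,0, 1,0,0,0,0]'; python3 -m crank '[1,-0.7,0,0,0, 1,0,0,0,0]'
```

```text
time_s: 6.9
tool_pos: [0.5411, -0.1696, 0.0391]
tool_rot: [-2.037, -2.391, 0.0]
contact_force: [0.5, 0.7, -1.7]
gripper_width: -0.0003
gripper_force: 0.0
time_s: 7.3
tool_pos: [0.5417, -0.1726, 0.0393]
tool_rot: [-2.036, -2.393, -0.0]
contact_force: [-0.6, 0.3, -0.1]
gripper_width: 0.0001
gripper_force: 0.3
time_s: 7.5
tool_pos: [0.5418, -0.1733, 0.0393]
tool_rot: [-2.036, -2.393, -0.0]
contact_force: [-0.4, 2.0, -0.7]
gripper_width: -0.0001
gripper_force: 0.8
```

```bash
python3 -m crank '[1,-0.7,0,0,0, 1,0,0,0,0]'; python3 -m crank '[1,-0.7,0,0,0, 1,0,0,0,0]'
```

```text
time_s: 7.7
tool_pos: [0.5419, -0.1741, 0.0393]
tool_rot: [-2.036, -2.392, -0.0]
contact_force: [-0.3, 1.6, 0.0]
gripper_width: 0.0004
gripper_force: 1.1
time_s: 7.9
tool_pos: [0.542, -0.1749, 0.0393]
tool_rot: [-2.036, -2.393, 0.0]
contact_force: [0.0, 1.6, 0.5]
gripper_width: -0.0004
gripper_force: 0.9
```

```bash
python3 -m crank '[1,-0.6,0,0,0, 1,0,0,0,0]'; python3 -m crank '[1,-0.6,0,0,0, 1,0,0,0,0]'
```

```text
time_s: 8.1
tool_pos: [0.5421, -0.1754, 0.0393]
tool_rot: [-2.036, -2.392, -0.0]
contact_force: [-0.2, 2.9, 0.6]
gripper_width: 0.0
gripper_force: 1.7
time_s: 8.3
tool_pos: [0.5421, -0.1754, 0.0393]
tool_rot: [-2.035, -2.392, -0.001]
contact_force: [-2.6, 8.3, 2.6]
gripper_width: -0.0001
gripper_force: 4.5
```

```bash
python3 -m crank '[1,-0.5,0,0,0, 1,0,0,0,0]'; python3 -m crank '[1,-0.5,0,0,0, 1,0,0,0,0]'
```

```text
time_s: 8.5
tool_pos: [0.5421, -0.1754, 0.0393]
tool_rot: [-2.034, -2.391, -0.002]
contact_force: [-4.1, 13.3, 3.7]
gripper_width: 0.0002
gripper_force: 6.7
time_s: 8.7
tool_pos: [0.5421, -0.1754, 0.0393]
tool_rot: [-2.034, -2.391, -0.003]
contact_force: [-4.8, 17.0, 5.2]
gripper_width: -0.0001
gripper_force: 9.0
```

```bash
python3 -m crank '[1,5,0,0,0, 1,15,0,0,0, 1,0,0,-40,0, 1,0,0,-45,0, 1,0,0,-45,0]'; python3 -m crank '[0,0,0,-45,0, 0,35,0,0,0, 0,45,0,0,0, 0,45,0,0,0, 0,45,0,0,0]';  python3 -m crank '[0,45,0,0,0, 0,45,0,0,0, 0,30,0,0,6.5, 0,0,0,0,6.5, 0,0,0,0,6.5]'; python3 -m crank '[0,0,0,0,6.5, 0,0,0,0,0, 0,0,0,0,0]'
python3 - <<'E'
from h import *
go([.475,.2115,.2],73.3)
d=shot("wrist","pics/w2.png")
a=cv2.imread("pics/w2.png");cv2.imwrite("pics/w2b.png",cv2.resize(a,(800,600),interpolation=cv2.INTER_CUBIC))
E
```

```text
time_s: 9.2
tool_pos: [0.5387, -0.1565, 0.1708]
tool_rot: [-2.036, -2.393, 0.001]
contact_force: [1.3, -0.2, -0.2]
gripper_width: -0.0004
gripper_force: 0.0
time_s: 9.7
tool_pos: [0.5112, 0.0124, 0.2144]
tool_rot: [2.036, 2.391, 0.0]
contact_force: [0.6, 0.3, -0.1]
gripper_width: 0.0724
gripper_force: 0.0
time_s: 10.2
tool_pos: [0.4922, 0.1304, 0.2143]
tool_rot: [2.414, 2.01, 0.0]
contact_force: [0.3, -1.4, 0.2]
gripper_width: 0.0855
gripper_force: 0.0
time_s: 10.5
tool_pos: [0.4926, 0.1292, 0.2143]
tool_rot: [2.519, 1.877, 0.0]
contact_force: [1.1, 0.5, -0.0]
gripper_width: 0.0852
gripper_force: 0.0
t 10.5 pos [0.4926 0.1292 0.2143] yaw 73.41 tilt z [ 2.e-04 -1.e-04 -1.e+00] F [ 1.1  0.5 -0. ] w 0.0852 | shift [ 73.9 -40.4  14.3] turn 0.11
```

View pics/w2b.png

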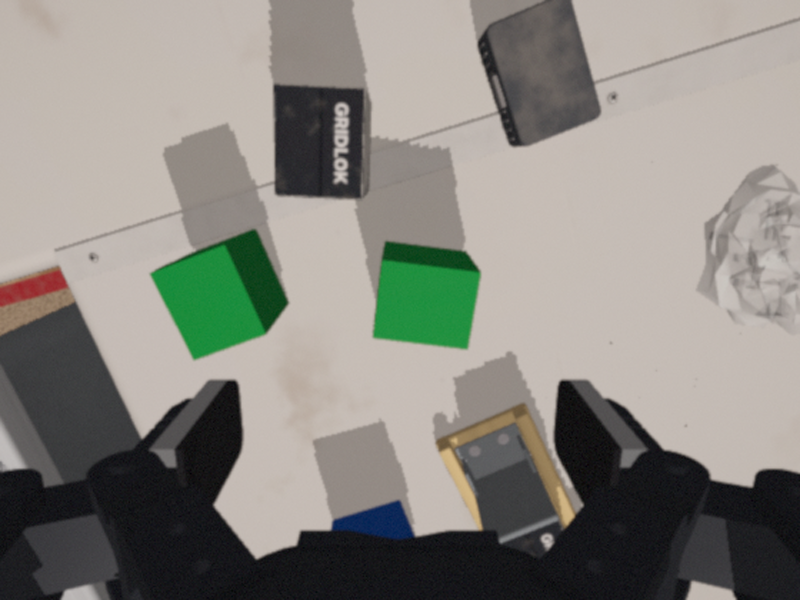

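The spare carton's top is at (275,84)–(362,87)–(363,198)–(275,195), the label on the far side as in the row. Green look-alikes are at (240,295) and (427,295), below it and clear of the finger lines.

```bash
python3 - <<'E'
from h import *
import pickle
d=pickle.load(open("pics/w2.png.pkl","rb"))
P=lambda u,v,z:pix2w(d,(u+.5)*.7-.5,(v+.5)*.7-.5,z)[:2]
o=arm.observe();M=R.from_rotvec(o["tool_rot"]).as_matrix()[:2,:2];p=o["tool_pos"][:2]
T=np.array([M.T@(P(*q,.07)-p)*1000 for q in[(275,84),(362,87),(363,198),(275,195)]])
print(T.round(1),T.mean(0)); 
print([np.degrees(np.arctan2(*v[::-1])).round(2) for v in(T[0]-T[3],T[1]-T[2])],[np.degrees(np.arctan2(-v[0],v[1])).round(2) for v in(T[1]-T[0],T[2]-T[3])])
E
cat pics/x 2>/dev/null; python3 - <<'E'
import cv2
a=cv2.imread("pics/w2.png")[45:150,175:275]
cv2.imwrite("pics/crop2.png",cv2.resize(a,None,fx=5.6,fy=5.6,interpolation=cv2.INTER_CUBIC))
E
```

```text
[[104.  -66. ]
 [102.5 -18.8]
 [ 43.  -19.3]
 [ 44.7 -69.7]] [ 73.57058259 -43.4815489 ]
[np.float64(3.56), np.float64(0.5)] [np.float64(1.85), np.float64(1.94)]
```

View pics/crop2.png

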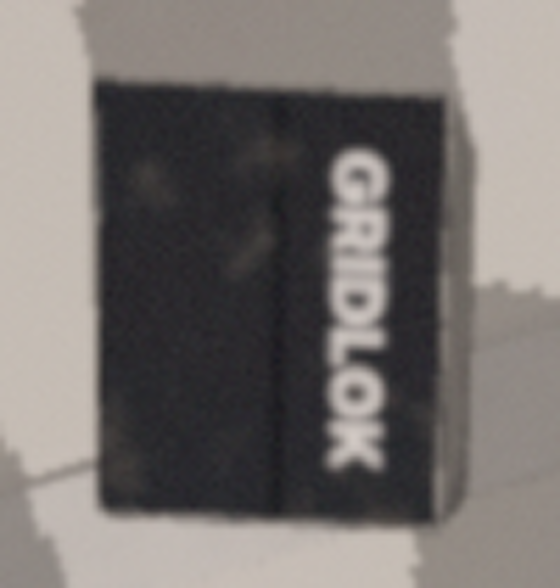

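```bash
python3 - <<'E'
from h import *
import pickle
d=pickle.load(open("pics/w2.png.pkl","rb"))
o=arm.observe();M=R.from_rotvec(o["tool_rot"]).as_matrix()[:2,:2];p=o["tool_pos"][:2]
T=np.array([M.T@(pix2w(d,175+(u+.5)/5.6-.5,45+(v+.5)/5.6-.5,.07)[:2]-p)*1000 for u,v in[(95,83),(446,97),(437,523),(103,514)]])
print(T.round(1),T.mean(0)); 
print([np.degrees(np.arctan2(*v[::-1])).round(2) for v in(T[0]-T[3],T[1]-T[2])],[np.degrees(np.arctan2(-v[0],v[1])).round(2) for v in(T[1]-T[0],T[2]-T[3])])
E
```

```text
[[103.5 -66.7]
 [101.6 -18.1]
 [ 43.4 -20.4]
 [ 44.7 -69.2]] [ 73.31182818 -43.59837521]
[np.float64(2.46), np.float64(2.3)] [np.float64(2.14), np.float64(1.53)]
```

```bash
python3 -m crank '[0,37,-21.8,0,0, 0,37,-21.8,0,0, 0,0,0,0,2.1, 0,0,0,40,0, 0,0,0,40,0]'; python3 -m crank '[0,0,0,40,0, 0,0,0,30,0, 0,0,0,22,0, 0,0,0,0,0, 0,0,0,0,0]'; python3 -m crank '[1,0,0,0,0, 1,0,0,0,0, 1,0,0,0,0, 1,0,0,0,0, 1,0,0,0,0]'
```

```text
time_s: 11.05
tool_pos: [0.4727, 0.213, 0.1342]
tool_rot: [2.552, 1.83, 0.004]
contact_force: [0.7, 0.2, -0.1]
gripper_width: 0.0857
gripper_force: 0.0
time_s: 11.55
tool_pos: [0.4726, 0.2124, 0.043]
tool_rot: [2.555, 1.828, 0.0]
contact_force: [0.2, 0.5, 0.5]
gripper_width: 0.0855
gripper_force: 0.0
time_s: 12.05
tool_pos: [0.473, 0.2127, 0.0439]
tool_rot: [2.556, 1.827, 0.003]
contact_force: [-3.6, -0.2, 11.1]
gripper_width: 0.0477
gripper_force: 60.9
```

```bash
python3 -m crank '[1,0,0,-5,0, 1,0,0,-20,0, 1,0,0,-40,0, 1,0,0,-40,0, 1,0,0,-45,0]'; python3 -m crank '[1,0,0,-20,0, 1,0,0,0,0, 1,0,0,0,0]'
python3 - <<'E'
from h import *
go([.5387,-.1541,.2],99.4)
d=shot("wrist","pics/w3.png")
a=cv2.imread("pics/w3.png");cv2.imwrite("pics/w3b.png",cv2.resize(a,(800,600),interpolation=cv2.INTER_CUBIC))
E
```

```text
time_s: 12.55
tool_pos: [0.4719, 0.2122, 0.1937]
tool_rot: [-2.556, -1.827, 0.001]
contact_force: [0.5, 0.6, -1.2]
gripper_width: 0.0482
gripper_force: 62.4
time_s: 12.85
tool_pos: [0.4723, 0.2124, 0.212]
tool_rot: [-2.556, -1.827, -0.0]
contact_force: [0.7, -0.7, -2.5]
gripper_width: 0.0476
gripper_force: 62.4
t 12.85 pos [0.4723 0.2124 0.212 ] yaw 71.11 tilt z [ 0.  0. -1.] F [ 0.7 -0.7 -2.5] w 0.0476 | shift [-325.2  181.4   12. ] turn -28.29
```

View pics/w3b.png

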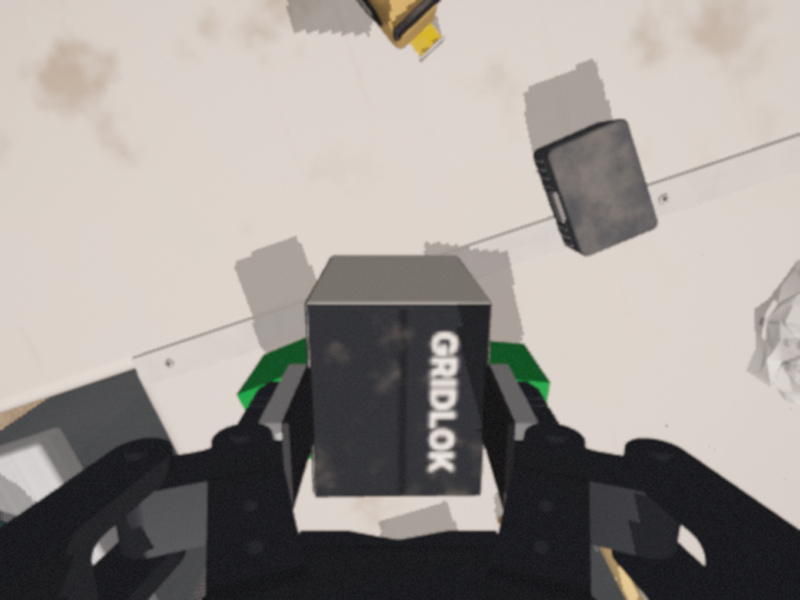

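The held carton's top spans rows 304 (edge 307–490) to 494 (edge 315–482), and it is upright and square to the gripper.

```bash
python3 - <<'E'
from h import *
import pickle
d=pickle.load(open("pics/w3.png.pkl","rb"))
o=arm.observe();M=R.from_rotvec(o["tool_rot"]).as_matrix()[:2,:2];p=o["tool_pos"]
T=np.array([M.T@(pix2w(d,(u+.5)*.7-.5,(v+.5)*.7-.5,p[2]+.0265)[:2]-p[:2])*1000 for u,v in[(307,304),(490,304),(482,494),(315,494)]])
print(T.round(1),T.mean(0).round(1))
E
```

```text
[[ 28.2 -23.5]
 [ 28.1  25.7]
 [-30.8  26. ]
 [-30.7 -23.8]] [-1.3  1.1]
```

```bash
python3 -m crank '[1,-20,11.4,0,0, 1,-36,20,0,0, 1,-36,20,0,0, 1,-36,20,0,0, 1,-36,20,0,0]'; python3 -m crank '[1,-36,20,0,0, 1,-36,20,0,0, 1,-36,20,0,0, 1,-33,19,0,0, 1,-20,11,0,0]'; python3 -m crank '[1,0,0,0,-7, 1,0,0,0,-7, 1,0,0,0,-7, 1,0,0,0,-7.3, 1,0,0,20,0]'; python3 -m crank '[1,0,0,25,0, 1,0,0,15,0, 1,0,0,0,0, 1,0,0,0,0]'
python3 - <<'E'
from h import *
go([.5387,-.1541,.0515],99.4)
d=shot("wrist","pics/w4.png")
a=cv2.imread("pics/w4.png");cv2.imwrite("pics/w4b.png",cv2.resize(a,(800,600),interpolation=cv2.INTER_CUBIC))
E
```

```text
time_s: 13.4
tool_pos: [0.5053, 0.0261, 0.2106]
tool_rot: [-2.555, -1.826, 0.003]
contact_force: [0.1, 1.1, -0.8]
gripper_width: 0.0481
gripper_force: 62.4
time_s: 13.9
tool_pos: [0.5384, -0.1562, 0.2102]
tool_rot: [-2.556, -1.824, 0.003]
contact_force: [-0.4, 0.7, -1.7]
gripper_width: 0.0478
gripper_force: 62.4
time_s: 14.4
tool_pos: [0.5392, -0.154, 0.1927]
tool_rot: [2.025, 2.4, 0.001]
contact_force: [0.8, -0.0, -1.3]
gripper_width: 0.0478
gripper_force: 62.4
time_s: 14.8
tool_pos: [0.5388, -0.1538, 0.1523]
tool_rot: [-2.031, -2.396, 0.0]
contact_force: [-0.4, 0.2, -1.1]
gripper_width: 0.0476
gripper_force: 62.4
t 14.8 pos [ 0.5388 -0.1538  0.1523] yaw 99.41 tilt z [-6.e-04  2.e-04 -1.e+00] F [-0.4  0.2 -1.1] w 0.0476 | shift [-3.000e-01 -1.000e-01  1.008e+02] turn 0.01
```

View pics/w4b.png

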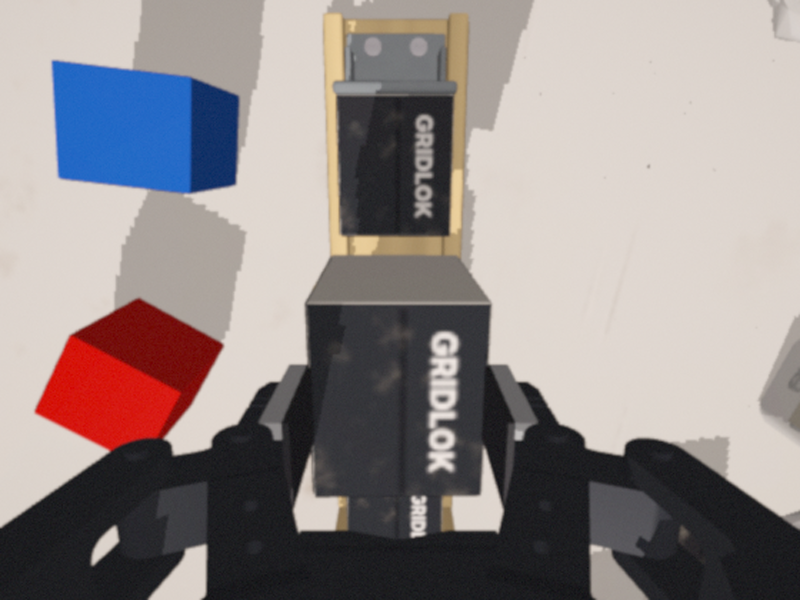

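Carton_c's top is at (338,96)–(452,97)–(450,236)–(340,234), the lips' outer edges at (324,15)/(468,15) and (330,250)/(462,250), with the held carton centred over the slot.

```bash
python3 - <<'E'
from h import *
import pickle
d=pickle.load(open("pics/w4.png.pkl","rb"))
o=arm.observe();M=R.from_rotvec(o["tool_rot"]).as_matrix()[:2,:2];p=o["tool_pos"]
for n,z,q in[("held",p[2]+.0265,[(307,304),(490,304),(482,494),(315,494)]),("c",.078,[(338,96),(452,97),(450,236),(340,234)]),("lip",.02,[(324,15),(468,15),(462,250),(330,250)])]:
    T=np.array([M.T@(pix2w(d,(u+.5)*.7-.5,(v+.5)*.7-.5,z)[:2]-p[:2])*1000 for u,v in q])
    print(n,T.round(1).tolist(),T.mean(0).round(1))
E
```

```text
held [[28.3, -24.1], [28.3, 24.5], [-29.9, 24.8], [-29.9, -24.4]] [-0.8  0.2]
c [[90.5, -25.1], [90.1, 22.9], [31.3, 23.6], [32.3, -26.0]] [61.1 -1.2]
lip [[134.9, -37.3], [134.9, 35.6], [14.8, 36.3], [14.8, -38.4]] [74.9 -0.9]
```

```bash
python3 -m crank '[1,-0.2,-1.3,10,0, 1,0,0,15,0, 1,0,0,5,0, 1,0,0,5,0, 1,0,0,0,0]'; python3 -m crank '[1,0,0,5,0, 1,0,0,5,0, 1,0,0,5,0, 1,0,0,0,0]'
```

```text
time_s: 15.35
tool_pos: [0.5373, -0.1541, 0.1164]
tool_rot: [-2.031, -2.395, 0.001]
contact_force: [0.1, 0.5, -2.0]
gripper_width: 0.0479
gripper_force: 62.4
time_s: 15.75
tool_pos: [0.5373, -0.1541, 0.1014]
tool_rot: [-2.031, -2.395, 0.001]
contact_force: [0.4, -0.1, -1.0]
gripper_width: 0.048
gripper_force: 62.4
```

```bash
python3 -m crank '[1,0,0,6,0, 1,0,0,7,0, 1,0,0,7,0, 1,0,0,0,0]'; python3 -m crank '[1,0,0,7,0, 1,0,0,7,0, 1,0,0,0,0]'
```

```text
time_s: 16.15
tool_pos: [0.537, -0.1541, 0.0809]
tool_rot: [-2.031, -2.395, 0.001]
contact_force: [0.4, -0.1, -2.2]
gripper_width: 0.0477
gripper_force: 62.4
time_s: 16.45
tool_pos: [0.5371, -0.1541, 0.067]
tool_rot: [-2.031, -2.395, 0.001]
contact_force: [-0.0, 0.2, -1.5]
gripper_width: 0.048
gripper_force: 62.4
```

```bash
python3 -m crank '[1,0,0,4,0, 1,0,0,4,0, 1,0,0,3,0, 1,0,0,0,0]'; python3 -m crank '[1,0,0,2,0, 1,0,0,2,0, 1,0,0,0,0]'
```

```text
time_s: 16.85
tool_pos: [0.5374, -0.1542, 0.0568]
tool_rot: [-2.031, -2.396, 0.0]
contact_force: [-0.4, 0.5, -2.1]
gripper_width: 0.0478
gripper_force: 62.4
time_s: 17.15
tool_pos: [0.5375, -0.1542, 0.053]
tool_rot: [-2.032, -2.396, 0.0]
contact_force: [0.9, 0.9, -1.8]
gripper_width: 0.0481
gripper_force: 62.4
```

```bash
python3 -m crank '[1,0,0,1,0, 1,0,0,0,0]'; python3 -m crank '[1,0,0,0.7,0, 1,0,0,0,0]'
```

```text
time_s: 17.35
tool_pos: [0.5376, -0.1542, 0.0522]
tool_rot: [-2.032, -2.396, -0.0]
contact_force: [0.2, 0.5, -1.8]
gripper_width: 0.0474
gripper_force: 62.4
time_s: 17.55
tool_pos: [0.5377, -0.1543, 0.0521]
tool_rot: [2.032, 2.396, -0.0]
contact_force: [-2.4, 0.1, 4.1]
gripper_width: 0.0477
gripper_force: 63.0
```

```bash
python3 -m crank '[0,0,0,0,0, 0,0,0,0,0, 0,0,0,0,0, 0,0,0,0,0, 0,0,0,0,0]'; python3 -m crank '[0,0,0,-10,0, 0,0,0,-30,0, 0,0,0,-40,0, 0,0,0,-40,0, 0,0,0,-30,0]'; python3 -m crank '[1,0,0,0,0, 1,0,0,0,0]'
python3 - <<'E'
from h import *
go([.5387,-.1541,.1],99.4)
d=shot("wrist","pics/w5.png"); e=shot("side","pics/s5.png"); t=shot("top","pics/t5.png")
a=cv2.resize(cv2.imread("pics/w5.png"),(440,330)); b=cv2.resize(cv2.imread("pics/s5.png")[150:270,210:370],(440,330),interpolation=cv2.INTER_CUBIC)
cv2.imwrite("pics/m5.png",cv2.hconcat([a[:,40:420],b[:,:410]]))
E
```

```text
time_s: 18.05
tool_pos: [0.5376, -0.1542, 0.0516]
tool_rot: [-2.032, -2.396, -0.0]
contact_force: [0.4, -0.1, -1.2]
gripper_width: 0.0853
gripper_force: 0.0
time_s: 18.55
tool_pos: [0.5378, -0.1543, 0.2053]
tool_rot: [2.03, 2.394, 0.002]
contact_force: [0.7, -0.8, 0.4]
gripper_width: 0.086
gripper_force: 0.0
time_s: 18.75
tool_pos: [0.5377, -0.1543, 0.2025]
tool_rot: [2.031, 2.395, 0.001]
contact_force: [-0.1, -0.6, -1.6]
gripper_width: 0.059
gripper_force: 0.0
t 18.75 pos [ 0.5377 -0.1543  0.2025] yaw 99.41 tilt z [ 1.4e-03 -4.0e-04 -1.0e+00] F [-0.1 -0.6 -1.6] w 0.059 | shift [1.000e-01 8.000e-01 1.025e+02] turn 0.01
```

View pics/m5.png

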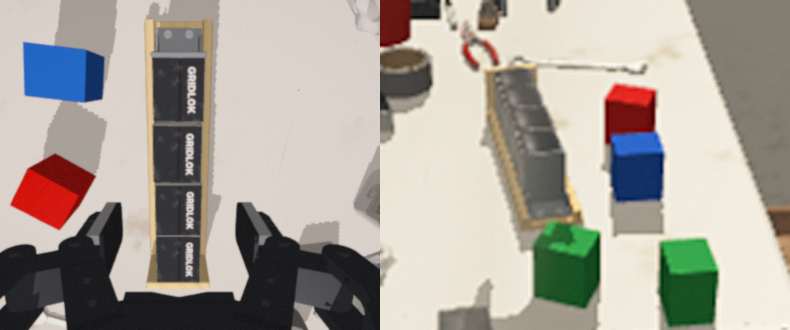

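The row now holds four upright cartons, the spare between b and c, with the bookend at the outer stop. Next I go behind the bookend with shut fingers.

```bash
python3 -m crank '[1,40,0.3,0,0, 1,45,0,0,0, 1,40,0,0,0, 1,0,0,30,0, 1,0,0,40,0]'; python3 -m crank '[1,0,0,40,0, 1,0,0,30,0, 1,0,0,12,0, 1,0,0,0,0]'; python3 -m crank '[1,-5,0,0,0, 1,-4,0,0,0, 1,-3,0,0,0, 1,0,0,0,0]';python3 -m crank '[1,-1,0,0,0, 1,-1,0,0,0, 1,-1,0,0,0, 1,0,0,0,0]'
```

```text
time_s: 19.4
tool_pos: [0.5178, -0.0297, 0.1317]
tool_rot: [2.028, 2.397, 0.002]
contact_force: [1.3, -0.8, 0.3]
gripper_width: 0.0004
gripper_force: 0.0
time_s: 19.8
tool_pos: [0.5165, -0.0308, 0.0479]
tool_rot: [-2.03, -2.394, 0.003]
contact_force: [-0.5, 0.1, -0.2]
gripper_width: -0.0003
gripper_force: 0.0
time_s: 20.2
tool_pos: [0.5199, -0.0432, 0.0505]
tool_rot: [2.032, 2.395, 0.001]
contact_force: [0.1, -0.2, -0.3]
gripper_width: 0.0
gripper_force: 0.0
time_s: 20.6
tool_pos: [0.5199, -0.0457, 0.0496]
tool_rot: [2.032, 2.396, 0.0]
contact_force: [-0.0, 0.9, 0.2]
gripper_width: 0.0002
gripper_force: 0.0
```

```bash
python3 -m crank '[1,-1,0,0,0, 1,-1,0,0,0, 1,0,0,0,0]';python3 -m crank '[1,-1,0,0,0, 1,-1,0,0,0, 1,0,0,0,0]'
```

```text
time_s: 20.9
tool_pos: [0.5202, -0.0475, 0.0496]
tool_rot: [-2.032, -2.396, -0.0]
contact_force: [-0.6, 2.0, -0.1]
gripper_width: 0.0004
gripper_force: 1.1
time_s: 21.2
tool_pos: [0.5205, -0.0496, 0.0496]
tool_rot: [-2.032, -2.396, -0.0]
contact_force: [-0.5, 3.3, 1.1]
gripper_width: -0.0003
gripper_force: 2.1
```

```bash
python3 -m crank '[1,-0.8,0,0,0, 1,-0.7,0,0,0, 1,0,0,0,0]';python3 -m crank '[1,-0.5,0,0,0, 1,0,0,0,0]'
```

```text
time_s: 21.5
tool_pos: [0.5208, -0.0511, 0.0496]
tool_rot: [-2.032, -2.396, 0.0]
contact_force: [-0.8, 4.5, 0.3]
gripper_width: 0.0001
gripper_force: 2.1
time_s: 21.7
tool_pos: [0.5209, -0.0516, 0.0496]
tool_rot: [-2.032, -2.396, -0.0]
contact_force: [-0.7, 4.2, 0.9]
gripper_width: -0.0001
gripper_force: 2.3
```

```bash
python3 -m crank '[1,-0.5,0,0,0, 1,0,0,0,0]';python3 -m crank '[1,-0.5,0,0,0, 1,0,0,0,0]'
```

```text
time_s: 21.9
tool_pos: [0.5209, -0.0521, 0.0496]
tool_rot: [-2.032, -2.396, 0.0]
contact_force: [-0.8, 5.1, 0.3]
gripper_width: -0.0002
gripper_force: 2.3
time_s: 22.1
tool_pos: [0.521, -0.0522, 0.0496]
tool_rot: [-2.031, -2.396, -0.001]
contact_force: [-1.4, 7.0, 1.8]
gripper_width: 0.0001
gripper_force: 3.9
```

Firm contact now. I'll raise the force in small steps towards 15 N.

```bash
python3 -m crank '[1,-0.5,0,0,0, 1,0,0,0,0]';python3 -m crank '[1,-0.4,0,0,0, 1,0,0,0,0]'
```

```text
time_s: 22.3
tool_pos: [0.521, -0.0523, 0.0496]
tool_rot: [-2.031, -2.395, -0.001]
contact_force: [-2.8, 12.2, 1.7]
gripper_width: -0.0001
gripper_force: 6.1
time_s: 22.5
tool_pos: [0.521, -0.0523, 0.0496]
tool_rot: [-2.03, -2.395, -0.002]
contact_force: [-3.4, 16.0, 2.1]
gripper_width: -0.0002
gripper_force: 7.8
```

```bash
python3 -m crank '[1,0,0,0,0, 1,0,0,0,0, 1,0,0,0,0, 1,0,0,0,0, 1,0,0,0,0]'; python3 -m crank '[1,0,0,0,0, 1,0,0,0,0, 1,0,0,0,0, 1,0,0,0,0, 1,0,0,0,0]'; python3 -m crank '[1,0.5,0,0,0, 1,1,0,0,0, 1,3,0,0,0, 1,10,0,0,0, 1,15,0,0,0]'; python3 -m crank '[1,0,0,-30,0, 1,0,0,-40,0, 1,0,0,-40,0, 1,-40,0,-30,0, 1,-40,0,0,0]'; python3 -m crank '[1,-40,0,0,0, 1,-10,0,0,0, 1,0,0,0,0, 1,0,0,0,0]'
python3 - <<'E'
from h import *
d=shot("wrist","pics/w6.png"); shot("top","pics/t6.png"); go([.5387,-.1541,.2],99.4)
a=cv2.imread("pics/w6.png"); print(a.shape)
b=cv2.imread("pics/t6.png")[170:250,155:375]
cv2.imwrite("pics/m6.png",cv2.vconcat([cv2.resize(a[0:300],(560,300)),cv2.resize(b,(560,204),interpolation=cv2.INTER_CUBIC)]))
E
```

```text
time_s: 23.0
tool_pos: [0.521, -0.0523, 0.0496]
tool_rot: [-2.03, -2.395, -0.002]
contact_force: [-3.3, 15.2, 2.9]
gripper_width: -0.0001
gripper_force: 7.7
time_s: 23.5
tool_pos: [0.521, -0.0523, 0.0496]
tool_rot: [-2.03, -2.395, -0.002]
contact_force: [-3.0, 16.0, 3.3]
gripper_width: -0.0001
gripper_force: 7.7
time_s: 24.0
tool_pos: [0.5163, -0.0239, 0.0496]
tool_rot: [2.033, 2.395, -0.0]
contact_force: [-0.8, 0.0, -0.9]
gripper_width: -0.0002
gripper_force: 0.0
time_s: 24.5
tool_pos: [0.531, -0.103, 0.1949]
tool_rot: [2.024, 2.394, 0.005]
contact_force: [0.9, -0.1, 0.2]
gripper_width: 0.0002
gripper_force: 0.0
time_s: 24.9
tool_pos: [0.5375, -0.1514, 0.1894]
tool_rot: [-2.031, -2.396, -0.0]
contact_force: [0.2, -0.8, 1.5]
gripper_width: 0.0003
gripper_force: 0.0
t 25.0 pos [ 0.5376 -0.1512  0.1896] yaw 99.48 tilt z [ 0.e+00  2.e-04 -1.e+00] F [ 0.6  0.3 -0.1] w 0.0002 | shift [ -3.1   0.6 -10.4] turn 0.08
(420, 560, 3)
```

View pics/m6.png

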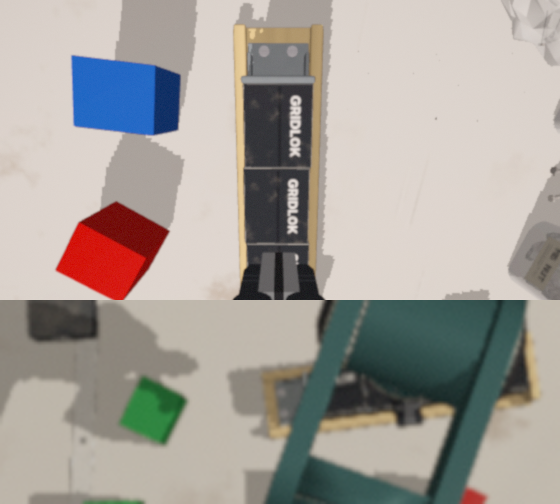

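The row is closed: the seams at rows 167 and 243 show no gap, and the bookend at row 78 sits against carton_c. I'm handing the job in.

```bash
python3 -c "
from rig import arm
print(arm.job_done())"
```

```text
the job is handed in; nothing more can be done
None
```

I handed the job in at about 25 s (verdict not shown): the spare carton stands between carton_b and carton_c, and the last wrist picture shows no gap at the visible seams, after leaning on the bookend with about 16 N for 1 s.

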